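Put a valve-seat cutter head back in its packed rack

ROBOT

A 7-joint arm with a two-finger parallel gripper is mounted at the origin on the work surface. World frame = base frame: x ahead of the robot, y to its left, z up, the work surface at z = 0. Lengths are in m, angles in rad, forces in N, time in s.
With the tool pointing down it reaches from about 0.35 to 0.9 m from the base axis. Payload 8.1 kg.
Tool frame: the origin (TCP) lies midway between the tips of the shut fingers; the grasp point (between the pads) lies arm.grasp_offset behind it (arm.grasp_offset is the distance from the TCP to the grasp point, in m); z points along the fingers, y is the line along which they close (so a half turn about z gives the same grasp; the last joint's range is limited). The gripper opens to 92 mm and grips with 3 to 60 N. Pads are 19 mm wide; open, the fingers measure 130 mm over their backs; the gripper's body (75 mm by 190 mm) begins 47 mm behind the grasp point.
Start: joints at [-1.339, 0.434, 0.025, 1.573, -0.012, 1.134, -0.075], TCP at [0.205, 0.59, 0.227] pointing down, gripper open.
Joint ranges: [-2.62, 2.62], [-0.44, 2.09], [-1.27, 1.32], [0.08, 2.57], [-1.32, 4.46], [0.12, 2], [-2.74, 2.74]. Speed limits (rad/s): [2.22, 2.22, 3.01, 3.01, 3.14, 3.14, 3.14].

INTERFACE

Orientations are given as a rotation vector (axis times angle).
In Python, from cell import observe, imaging, arm gives the robot as it stands.
- The arm moves only by the tool apply_moves, never from a script. Its argument "commands" is a list of rows, each a list of 5 numbers: the opening in per cent of the stroke, from 0 (shut) to 100 (fully open), then the shift along the world's x, y, z in units of 0.06 m (1.0 is 0.06 m), then the turn about the world's z in units of 0.5 rad (1.0 is 0.5 rad). A call has 1 to 12 rows; each row shifts and turns the commanded pose from where the row before left it; what a row does not reach is not made up. A row lasts 1/8 s, in which the tool goes at most 62.5 mm and 10.7 degrees, less where a joint would pass 70% of its speed; a pose out of reach is approached as far as the arm can. A call with a number of a shift or a turn outside -1 to 1 is refused whole. A call with a gripper value outside its range is refused whole. The fingers move at their own pace and stop on an object; "newtons" is the grip in N (left out, the last holds). Time passes only in rows, so rows that do not move let the fingers close. It gives the time, the measured TCP pose, the force, the opening and the grip force at its end, in the units of the state.
- observe(): the state, without advancing time (a new reading comes with each control period).
- imaging.get_image(name): name is "scene" or "top" or "wrist"; returns (picture, depth): 400x640x3 uint8, red, green, blue; 400x640 float32, m along the optical axis (not along the pixel's ray), 0 where there is no reading.
- imaging.camera_params(name): a dict with "camera_matrix" (3x3 intrinsics, pixels), "origin" and "rotation" of the camera in the world; the wrist camera has in their place "tool_from_camera" (4x4, takes a point from camera to tool coordinates, whose origin is the TCP and whose axes are the flange's). Camera axes: x right, y up, looking along -z (the intrinsics and any distortion apply to the point x, -y, -z); pixel columns grow to the right and rows downward; lengths in m; the calibration is good to about 2 mm. The wrist camera is an equidistant fisheye: a pixel r from the principal point sees the ray r / f radians off the axis. A picture is of the moment at which its call begins: read the wrist's pose just before it. camera_params takes no time and is no camera call.
- arm.sign_off(): hands the job in; it is judged then, once.
The state is a dict: "clock": time; "joints": joint angles; "dq": joint speeds; "joint_efforts": joint torques, N m; "position": TCP position; "ee_rot": TCP orientation; "force": force on the tool from outside, world axes, zero at the start; "ft_torque": the same for the moment, N m; "width": opening from 0.0 (shut) to 1.0 (fully open); "gripper_force": force on a finger pad.
Only numpy, scipy, OpenCV 4.12 (cv2) and the standard library are available. Lean on these libraries where they do the work, as an engineer would, in place of code of your own. Each camera call takes 0.05 s, during which the arm holds its last target. There are 200 camera calls.

TASK

First stop the seat machine by setting its forward-off-reverse toggle upright, to off. Then spread the row of cutter heads in the rack and set the loose thick-stemmed head down (do not drop it) in the row directly beside the other thick-stemmed head, on either side of it, and push the row together again so that all six heads stand upright in the channel with no gaps. Keep all the heads upright and leave everything else on the bench where it is.

Things in the scene. Friction and masses are not known exactly. Their poses are not given: they have to be found in the camera images.
- rack: fixed steel channel holding the row, which runs along its y; origin under its centre, z up. Inside 57 mm wide (x), 356 mm long (y); walls 5 mm thick, tops 22 mm above the bench, floor 10 mm above it. Five heads start close together in its middle (54.5 mm axis to axis) with 42 mm free at each end, less than one head. Heads slide when pushed on their stems
- end_left_mid (a point): steel cutter head standing in the rack: disc 54 mm across and 20 mm thick with an upright thin (14 mm) round stem, 70 mm tall in all, about 0.3 kg; the point is on its axis, 35 mm above its underside. It is the last of the row at the rack's +y end
- end_right_mid (a point): steel cutter head standing in the rack: disc 54 mm across and 20 mm thick with an upright thin (14 mm) round stem, 70 mm tall in all, about 0.3 kg; the point is on its axis, 35 mm above its underside. It is the last of the row at the rack's -y end
- plain_a_mid (a point): steel cutter head standing in the rack: disc 54 mm across and 20 mm thick with an upright thin (14 mm) round stem, 70 mm tall in all, about 0.3 kg; the point is on its axis, 35 mm above its underside. One of the three middle ones
- plain_b_mid (a point): steel cutter head standing in the rack: disc 54 mm across and 20 mm thick with an upright thin (14 mm) round stem, 70 mm tall in all, about 0.3 kg; the point is on its axis, 35 mm above its underside. One of the three middle ones
- mate_mid (a point): steel cutter head standing in the rack: disc 54 mm across and 20 mm thick with an upright thick (26 mm) round stem, 70 mm tall in all, about 0.3 kg; the point is on its axis, 35 mm above its underside. One of the three middle ones, the only thick-stemmed head in the row
- loose_head_mid (a point): the loose steel cutter head, the same shape as the thick-stemmed one in the row (disc 54 mm across, 20 mm thick; stem 26 mm across; 70 mm tall in all; 0.25 to 0.5 kg), standing upright on the bench in front of the rack; the point is on its axis, 35 mm above its underside
- switch_box: fixed grey switch box, 85 (x) x 95 (y) x 45 mm tall, on the bench; origin under its centre, z up. The toggle pivots on its top face, above the origin, and swings in the box's y-z plane
- toggle (a joint): angle of the forward-off-reverse toggle, a steel rod 12 mm thick standing 58 mm above the box top: 0 upright (off), +0.45 rad leaning fully to the box's +y (forward), -0.45 to its -y (reverse). Starts leaning to +y. Friction holds it wherever it is left; 1 to 2 N at the tip moves it; off means within 0.12 rad of upright
- toggle_tip (a point): tip of the toggle rod, 58 mm from its pivot
- small_head: a smaller thin-stemmed cutter head (disc 40 mm across), standing on the bench; origin under its centre. Leave it where it is
- piston: aluminium piston, 68 mm across, 50 mm tall; origin under its centre. Leave it where it is
- lube: white bottle, 52 mm across, 130 mm tall; origin under its centre. Leave it where it is
- wrench: open-ended wrench, 170 mm long, lying flat; origin at its middle. Leave it where it is
- carton: cardboard carton 110 x 90 x 50 mm; origin under its centre. Leave it where it is
- bearing: steel bearing ring, 72 mm across, 20 mm tall; origin under its centre. Leave it where it is
There are look-alikes about, which are no part of the job. What is shaped like the part that bears end_left_mid but purple is not meant. There is more than one size of the switch_box; the one meant has the size given above.

How it is judged:
By the outcome, as a careful person would: the job done as asked, in the order asked, and still so for the second after the job is handed in, with the robot touching nothing.
It also fails if it takes over 67 s, if anything falls off the work surface, if the arm or the gripper's body presses on something with over 40 N, if the wrist force passes 120 N, or if a joint passes its speed limit or range.

## Working session

There is one attempt and no reset: what is moved stays moved. The work goes in short steps, Python scripts to look and compute and a tool call to move; the robot and the scene stay as the last step left them, time stands still between calls to the robot, and variables do not carry over. Pictures are saved under pics/ and viewed, at most 10 in all, crops included, and the job is handed in when it is done.

Besides the shell and the picture viewer there is one more tool, called after "Emit:" as name(argument=value, ...) on one line, values as JSON. apply_moves: Moves the arm, as the interface text tells. Its arguments: {"type":"object","properties":{"commands":{"type":"array"},"newtons":{"type":"number"}},"required":["commands"]}

```bash
mkdir -p pics
cat > h.py <<'E'
import numpy as np, cv2
from cell import observe, imaging, arm
def pts(name,d):
    p=imaging.camera_params(name);K=np.array(p["camera_matrix"]);R=np.array(p["rotation"]);o=np.array(p["origin"])
    v,u=np.mgrid[:d.shape[0],:d.shape[1]]
    c=np.stack([(u-K[0,2])/K[0,0]*d,-(v-K[1,2])/K[1,1]*d,-d],-1)
    return c@R.T+o
def grab(name,save=None):
    im,d=imaging.get_image(name)
    if save: cv2.imwrite(f"pics/{save}.png",im[:,:,::-1])
    return im,d
E
python3 - <<'E'
from h import *
for n in("top","scene"):
    im,d=grab(n,n+"0");np.savez("/tmp/"+n,im=im,d=d,P=pts(n,d))
    print({k:np.round(v,3).tolist() if k!='name' else v for k,v in imaging.camera_params(n).items() if not isinstance(v,str)})
s=observe();print(s, arm.grasp_offset)
E
```

```text
Traceback (most recent call last):
  File "h.py", line 7, in pts
    return c@R.T+o
           ~~~~~^~
ValueError: operands could not be broadcast together with shapes (400,640) (3,)
```

View pics/top0.png

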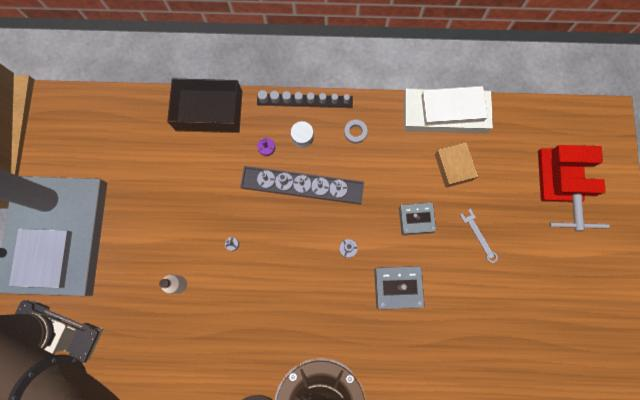

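The top view shows the rack at about (302,185), the loose thick-stemmed head at (348,248), the small head at (231,243), and two switch boxes at (418,218) and (400,288). x points up in the picture and y points left.

```bash
sed -i 's/;R=np.array(p\["rotation"\])/;R=np.array(p["rotation"]);R=R if R.shape==(3,3) else cv2.Rodrigues(R.astype(float))[0]/' h.py
python3 - <<'E'
from h import *
for n in("top","scene"):
    im,d=grab(n,n+"0");P=pts(n,d);np.savez("/tmp/"+n,im=im,d=d,P=P)
    p=imaging.camera_params(n);print({k:np.round(v,3).tolist() for k,v in p.items() if not isinstance(v,str)})
    if n=="top":
        for q in[(302,220),(348,248),(231,243),(418,218),(400,288),(378,270),(302,185),(170,285)]:print(q,P[q[1],q[0]].round(4))
        cv2.imwrite("pics/topc.png",cv2.resize(im[150:320,220:450],None,fx=3.4,fy=3.4,interpolation=cv2.INTER_CUBIC)[:,:,::-1])
s=observe();print(s, arm.grasp_offset)
E
```

```text
{'camera_matrix': [[482.579, 0.0, 326.437], [0.0, 482.579, 196.283], [0.0, 0.0, 1.0]], 'origin': [0.296, -0.017, 1.426], 'rotation': [0.169, -0.155, -1.533]}
(302, 220) [ 0.5213  0.0711 -0.0042]
(348, 248) [ 0.4341 -0.0659  0.071 ]
(231, 243) [0.4403 0.2688 0.0458]
(418, 218) [ 0.5251 -0.2622  0.0732]
(400, 288) [ 0.3273 -0.2051  0.1172]
(378, 270) [ 0.3767 -0.1524  0.0531]
(302, 185) [0.6197 0.0732 0.0353]
(170, 285) [0.3156 0.4128 0.1053]
{'camera_matrix': [[451.135, 0.0, 316.472], [0.0, 451.135, 194.067], [0.0, 0.0, 1.0]], 'origin': [1.257, 0.549, 1.065], 'rotation': [0.399, 0.837, 2.158]}
{'clock': 0.15, 'joints': array([-1.33862695,  0.43506882,  0.02498132,  1.57384163, -0.01161358,
        1.13397569, -0.07509979]), 'dq': array([ 0.00233934, -0.00080231, -0.00086335, -0.00259603,  0.00070037,
       -0.00067201, -0.00144587]), 'joint_efforts': array([ 7.94992629e-04, -6.68265080e+01,  9.85397547e-01, -3.14695215e+01,
       -6.04843232e-02,  3.94464517e-02,  8.91574609e-05]), 'position': array([0.20526899, 0.58995197, 0.22613963]), 'ee_rot': array([-5.23510719e-01, -3.09756989e+00,  1.79750386e-03]), 'force': array([-0.46435387, -0.07695805, -0.19902048]), 'ft_torque': array([ 0.03325051, -0.03669102,  0.02135246]), 'gripper_force': 0.0, 'width': 0.9992186050443802} 0.0188
```

View pics/scene0.png

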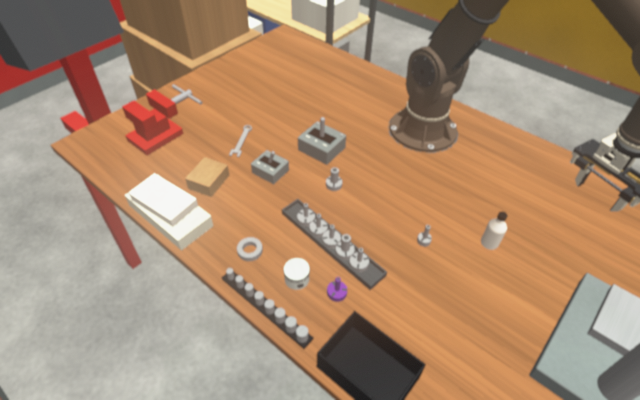

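View pics/topc.png

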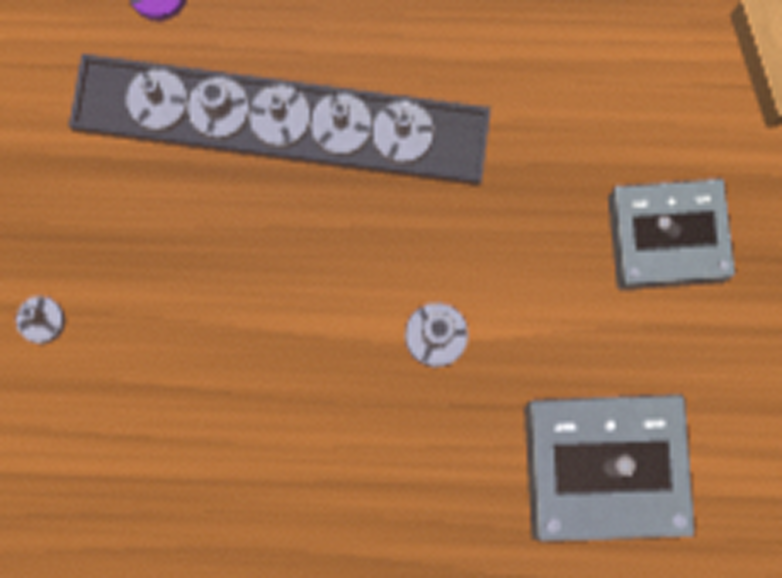

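The crop shows the mate as the second head from the left (+y), with its stem at about (215,93). The upper box at (673,232), about 95 mm wide, is the one meant; the lower one is about 130 mm. Next I'll measure by casting rays.

```bash
cat >> h.py <<'E'
def ray(name,u,v,z):
    p=imaging.camera_params(name);K=np.array(p["camera_matrix"]);R=cv2.Rodrigues(np.array(p["rotation"],float))[0];o=np.array(p["origin"])
    r=R@np.array([(u-K[0,2])/K[0,0],-(v-K[1,2])/K[1,1],-1]);return o+r*(z-o[2])/r[2]
E
python3 - <<'E'
from h import *
im=np.load("/tmp/top.npz")["im"];P=np.load("/tmp/top.npz")["P"]
hsv=cv2.cvtColor(im,cv2.COLOR_RGB2HSV)
def rect(mask,box,z,name):
    m=np.zeros(mask.shape,np.uint8);x0,y0,x1,y1=box;m[y0:y1,x0:x1]=mask[y0:y1,x0:x1]*255
    m=cv2.morphologyEx(m,cv2.MORPH_CLOSE,np.ones((3,3)))
    c=max(cv2.findContours(m,0,1)[0],key=cv2.contourArea)
    w=np.array([ray("top",*q,z)[:2] for q in c[:,0]],np.float32)
    (cx,cy),sz,a=cv2.minAreaRect(w);b=cv2.boxPoints(((cx,cy),sz,a))
    print(name,"c",round(cx,4),round(cy,4),"size",np.round(sz,4),"ang",round(a,2),"edge(px~3mm)")
notwood=(hsv[...,1]<110)
rect(notwood,(395,198,440,240),.045,"boxS");rect(notwood,(370,260,430,315),.045,"boxL")
rect(notwood,(238,160,370,208),.022,"rack");rect(notwood,(335,235,362,262),.02,"loose disc");rect(notwood,(222,235,242,252),.0,"small")
# bright discs in the rack: centres at z=.030
s=lambda x,y:(220+(x+.5)/3.4-.5,150+(y+.5)/3.4-.5)
print("discs",[ray("top",*s(*q),.03)[:2].round(4).tolist() for q in[(155,99),(217,106),(279,114),(341,122),(403,130)]])
print("stems",[ray("top",*s(*q),.08)[:2].round(4).tolist() for q in[(151,86),(214,94),(281,101),(341,111),(405,120)]])
print("loose disc/stem",ray("top",*s(436,334),.02)[:2].round(4),ray("top",*s(439,327),.07)[:2].round(4))
print("toggle tip",ray("top",*s(664,223),.0972).round(4),"base",ray("top",*s(675,230),.045).round(4))
cam=imaging.camera_params("scene")
sc=np.load("/tmp/scene.npz");cv2.imwrite("pics/scc.png",cv2.resize(sc["im"][110:290,230:400],None,fx=3.3,fy=3.3,interpolation=cv2.INTER_CUBIC)[:,:,::-1])
E
```

```text
boxS c 0.5299 -0.2644 size [0.0891 0.1007] ang 5.91 edge(px~3mm)
boxL c 0.3317 -0.2118 size [0.1162 0.1337] ang 3.9 edge(px~3mm)
rack c 0.6249 0.0747 size [0.3658 0.07  ] ang 83.94 edge(px~3mm)
loose disc c 0.4394 -0.0678 size [0.0524 0.0525] ang 1.81 edge(px~3mm)
small c 0.4437 0.278 size [0.0386 0.0419] ang 1.82 edge(px~3mm)
discs [[0.6367, 0.1839], [0.632, 0.1292], [0.6265, 0.0746], [0.621, 0.0202], [0.6155, -0.0342]]
stems [[0.6357, 0.1808], [0.6303, 0.1271], [0.626, 0.0702], [0.6189, 0.0192], [0.6128, -0.035]]
loose disc/stem [ 0.4396 -0.0674] [ 0.4403 -0.068 ]
toggle tip [ 0.5286 -0.2494  0.0972] base [ 0.532  -0.2678  0.045 ]
```

View pics/scc.png

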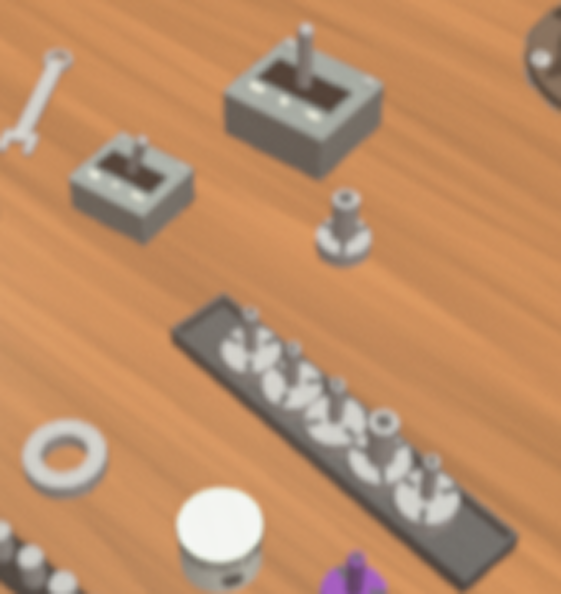

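In the scene crop, the small box's toggle tip is at (139,140), the loose head's stem top at (346,197) and the mate's stem top at (384,421). I'll triangulate these against the top view.

```bash
cat >> h.py <<'E'
def tri(a,b):
    A=[]
    for n,(u,v) in(("top",a),("scene",b)):
        p0=ray(n,u,v,.5);p1=ray(n,u,v,0);A.append((p0,(p1-p0)/np.linalg.norm(p1-p0)))
    M=sum(np.eye(3)-np.outer(d,d) for _,d in A);x=np.linalg.solve(M,sum((np.eye(3)-np.outer(d,d))@p for p,d in A))
    return x.round(4),[round(float(np.linalg.norm(np.cross(x-p,d))),4) for p,d in A]
E
python3 - <<'E'
from h import *
s=lambda x,y:(220+(x+.5)/3.4-.5,150+(y+.5)/3.4-.5)
t=lambda x,y:(230+(x+.5)/3.3-.5,110+(y+.5)/3.3-.5)
for n,a,b in[("tip",(664,223),(139,140)),("loose",(439,326),(346,197)),("mate",(214,93),(384,421)),("endL",(151,85),(431,460)),("endR",(405,119),(250,313)),("mid",(281,101),(337,384)),("bigtip",(626,465),(305,30))]:print(n,*tri(s(*a),t(*b)))
P=np.load("/tmp/top.npz")["P"];print(P[213:219,411:421,2].round(3))
P=np.load("/tmp/scene.npz")["P"];print(P[150:157,268:277,2].round(3))
E
```

```text
tip [ 0.5289 -0.25    0.0982] [0.0009, 0.0009]
loose [ 0.4398 -0.0665  0.0752] [0.0014, 0.0014]
mate [0.6301 0.1285 0.0809] [0.0017, 0.0017]
endL [0.6357 0.1818 0.0807] [0.0013, 0.0013]
endR [ 0.6131 -0.0342  0.0797] [0.001, 0.001]
mid [0.6248 0.0725 0.079 ] [0.0027, 0.0027]
bigtip [ 0.3307 -0.2113  0.1361] [0.0011, 0.0011]
[[0.045 0.043 0.042 0.041 0.046 0.044 0.049 0.042 0.045 0.047]
 [0.045 0.048 0.045 0.095 0.1   0.095 0.085 0.048 0.05  0.047]
 [0.042 0.052 0.095 0.097 0.102 0.093 0.095 0.077 0.047 0.05 ]
 [0.048 0.046 0.048 0.101 0.099 0.1   0.094 0.084 0.067 0.045]
 [0.045 0.047 0.048 0.089 0.093 0.096 0.091 0.081 0.062 0.048]
 [0.047 0.049 0.045 0.051 0.046 0.079 0.079 0.073 0.062 0.051]]
[[-0.    -0.002  0.004  0.002 -0.001 -0.002 -0.003  0.003  0.003]
 [ 0.05   0.002 -0.002 -0.004  0.002 -0.001  0.001 -0.     0.   ]
 [ 0.045  0.049  0.049  0.097  0.101  0.103  0.098 -0.005 -0.001]
 [ 0.045  0.044  0.046  0.099  0.099  0.1    0.099 -0.003  0.001]
 [ 0.047  0.045  0.044  0.093  0.095  0.092  0.092  0.001  0.001]
 [ 0.046  0.048  0.083  0.085  0.089  0.088  0.044  0.047  0.047]
 [ 0.046  0.044  0.08   0.085  0.084  0.082  0.044  0.047  0.045]]
```

Everything checks out: the toggle tip is at z≈0.098, and the stem tops match their given heights. The toggle pivots at about (0.532,-0.268), and the rack's y axis points along (0.098,0.995). I'll move towards the toggle now.

Emit:
apply_moves(commands=[[100,0.27,-0.7,0,0.09],[100,0.27,-0.7,0,0.09],[100,0.27,-0.7,0,0.09],[100,0.27,-0.7,0,0.09],[100,0.27,-0.7,0,0.09],[100,0.27,-0.7,0,0.09],[100,0.27,-0.7,0,0.09],[100,0.27,-0.7,0,0.09],[100,0.27,-0.7,0,0.09],[100,0.27,-0.7,0,0.07],[100,0.27,-0.7,0,0],[100,0.27,-0.7,0,0]], newtons=10)

```text
clock: 1.65
position: [0.4, 0.0849, 0.2268]
ee_rot: [-0.165, 3.137, 0.0]
force: [0.4, 0.2, -1.2]
width: 1.002
gripper_force: 0.0
```

Emit:
apply_moves(commands=[[100,0.24,-0.6,0,0],[100,0.24,-0.6,0,0],[100,0.24,-0.6,0,0],[100,0.24,-0.6,0,0],[100,0.24,-0.6,0,0],[100,0.24,-0.6,0,0],[100,0.24,-0.6,0,0],[100,0.24,-0.6,0,0],[100,0.28,-0.6,0,0],[100,0,-0.46,0,0],[100,0,0,0,0],[100,0,0,0,0]])

```text
clock: 3.15
position: [0.5317, -0.2644, 0.2264]
ee_rot: [0.166, -3.137, -0.001]
force: [0.6, 0.6, -1.0]
width: 1.0
gripper_force: 0.0
```

Emit:
apply_moves(commands=[[100,0,0,-0.5,0],[100,0,0,-0.5,0],[100,0,0,-0.5,0],[100,0,0,-0.5,0],[100,0,0,-0.45,0],[100,0,0,-0.2,0],[100,0,0,0,0]])

```text
clock: 4.03
position: [0.5317, -0.2643, 0.0675]
ee_rot: [0.167, -3.136, -0.001]
force: [0.2, 0.1, -0.0]
width: 0.995
gripper_force: 0.0
```

Shifting about -2.5 mm in y to centre on the pivot, then closing. The symmetric close should bring the rod upright.

Emit:
apply_moves(commands=[[100,0.005,-0.05,0,0],[80,0,0,0,0],[50,0,0,0,0],[25,0,0,0,0],[12,0,0,0,0],[12,0,0,0,0],[12,0,0,0,0],[12,0,0,0,0]], newtons=5)

```text
clock: 5.03
position: [0.5322, -0.268, 0.0677]
ee_rot: [-0.165, 3.137, 0.0]
force: [-1.2, 1.4, 1.4]
width: 0.288
gripper_force: 0.8
```

Emit:
apply_moves(commands=[[10,0,0,0,0],[10,0,0,0,0],[10,0,0,0,0],[10,0,0,0,0],[10,0,0,0,0],[10,0,0,0,0]])

```text
clock: 5.78
position: [0.5321, -0.2681, 0.0678]
ee_rot: [0.165, -3.137, -0.001]
force: [-1.3, 5.3, 3.2]
width: 0.135
gripper_force: 5.1
```

Emit:
apply_moves(commands=[[50,0,0,0,0],[50,0,0,0,0],[50,0,0,0,0],[50,0,0,0.4,0],[50,0,0,0.6,0],[50,0,0,0.7,0],[50,0.0,0.5,0.5,0],[50,-0.4,0.8,0,0],[50,-0.4,0.8,0,0],[50,-0.4,0.8,0,0],[50,-0.4,0.8,0,0]])

```text
clock: 7.15
position: [0.4353, -0.045, 0.1998]
ee_rot: [-0.165, 3.137, 0.0]
force: [0.8, 1.0, -0.8]
width: 0.498
gripper_force: 0.0
```

Run:
```python
from h import *
a,_=grab("top");b,_=grab("scene");s=observe();print(s["position"],s["clock"])
A=cv2.resize(a[195:245,385:455],None,fx=6,fy=6,interpolation=cv2.INTER_CUBIC);B=cv2.resize(b[140:190,240:300],None,fx=6,fy=6,interpolation=cv2.INTER_CUBIC)
cv2.imwrite("pics/tog.png",np.hstack([A,B])[:,:,::-1])
```

```text
[ 0.43366677 -0.041606    0.19944019] 7.25
```

View pics/tog.png

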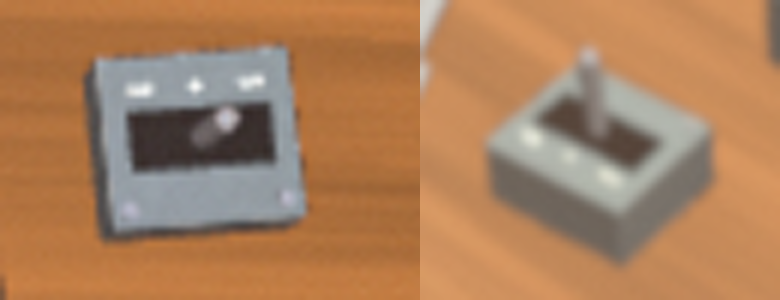

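The toggle now looks upright: tip at (229,118) in the left panel and (590,55) in the right. I'll check by triangulating, then compare with the slot centre at (202,135).

Run:
```python
from h import *
q=lambda u0,v0,x,y:(u0+(x+.5)/6-.5,v0+(y+.5)/6-.5)
x,e=tri(q(385,195,229,118),q(240,140,170,55));print(x,e)
b=ray("top",*q(385,195,202,136),.045);print(b, "lean",(x-b)[:2]@np.array([-.103,.995])/.058)
# independently: rod base from box top-face corners
c=[ray("top",*q(385,195,*p),.045)[:2] for p in((97,62),(288,48),(303,218),(112,236))];print(np.mean(c,0),[np.linalg.norm(c[i]-c[i-1]).round(4) for i in range(4)])
```

```text
[ 0.5302 -0.2688  0.1028] [0.0015, 0.0015]
[ 0.53211313 -0.26803444  0.045     ] lean -0.009735800157980328
[ 0.52990082 -0.26705205] [np.float64(0.085), np.float64(0.0931), np.float64(0.0832), np.float64(0.0922)]
```

The toggle is off, leaning about 0.01 rad. Next, over the mate at (0.631,0.128), turned to line up with the rack.

Emit:
apply_moves(commands=[[46,0.5,0.45,0,-0.1],[46,0.5,0.45,0,-0.1],[46,0.5,0.45,0,-0.1],[46,0.5,0.45,0,-0.1],[46,0.5,0.45,0,0],[46,0.5,0.45,-0.2,0],[46,0.25,0.13,-0.3,0],[46,0,0,-0.4,0],[46,0,0,0,0],[46,0,0,0,0]])

```text
clock: 8.5
position: [0.6316, 0.1229, 0.1466]
ee_rot: [0.15, 3.137, -0.0]
force: [-0.4, -0.1, 0.8]
width: 0.462
gripper_force: 0.0
```

Run:
```python
from h import *
s=observe();print(s["position"],s["ee_rot"],s["width"])
p=imaging.camera_params("wrist");K=np.array(p["camera_matrix"]);T=np.array(p["tool_from_camera"]);print(K.tolist(),T.round(4).tolist())
im,d=grab("wrist","w1")
R=cv2.Rodrigues(np.array(s["ee_rot"]))[0]
def proj(w):
    t=R.T@(np.array(w)-s["position"]);c=np.linalg.inv(T)@np.r_[t,1];x,y,z=c[0],-c[1],-c[2]
    th=np.arctan2(np.hypot(x,y),z);r=np.hypot(x,y);return K[0,2]+K[0,0]*th*x/r,K[1,2]+K[1,1]*th*y/r
for w in[(.631,.1283,.08),(.6256,.0735,.08),(.636,.182,.08)]:
    u,v=proj(w);print(u,v);cv2.circle(im,(int(u),int(v)),4,(255,0,0),1)
cv2.imwrite("pics/w1.png",im[:,:,::-1])
```

```text
[0.6315925  0.12290022 0.14657823] [ 1.49994243e-01  3.13710689e+00 -8.89767791e-05] 0.4620998761412189
[[309.70691628693146, 0.0, 318.54861154882786], [0.0, 309.70691628693146, 200.49679014404538], [0.0, 0.0, 1.0]] [[-0.0002, 0.9639, 0.2662, 0.0708], [1.0, -0.0, 0.0008, -0.0002], [0.0008, 0.2662, -0.9639, -0.1585], [0.0, 0.0, 0.0, 1.0]]
326.03527719628624 209.97694961935548
254.56590079846484 209.65918380380785
395.3593840838088 209.60612079522733
```

View pics/w1.png

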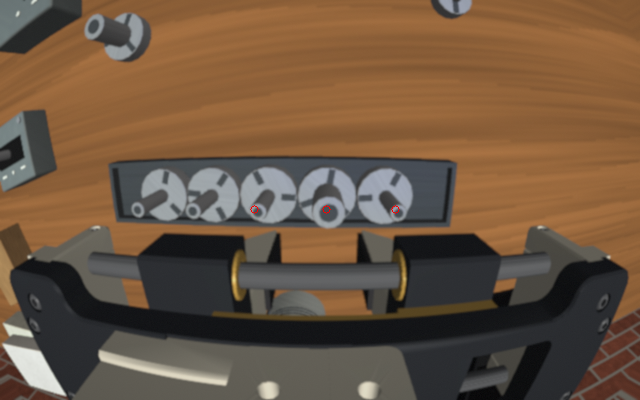

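The wrist view confirms the projected stem positions to about 3 px: the mate at (329,210) is roughly 1–2 mm further to +y. I'll go down around the mate's stem and grip it.

Emit:
apply_moves(commands=[[46,-0.01,0.1,0,0],[46,0,0,-0.4,0],[46,0,0,-0.4,0],[46,0,0,-0.4,0],[46,0,0,-0.4,0],[46,0,0,-0.16,0],[46,0,0,0,0]])

```text
clock: 9.43
position: [0.6304, 0.1297, 0.0402]
ee_rot: [-0.149, -3.138, -0.0]
force: [1.4, -0.8, -0.2]
width: 0.463
gripper_force: 0.0
```

Emit:
apply_moves(commands=[[24,0,0,0,0],[24,0,0,0,0],[24,0,0,0,0],[24,0,0,0,0],[24,0,0,0,0],[24,0,0,0,0]], newtons=12)

```text
clock: 10.18
position: [0.6312, 0.1299, 0.041]
ee_rot: [0.149, 3.137, 0.001]
force: [-0.7, 1.7, 6.2]
width: 0.278
gripper_force: 12.0
```

Emit:
apply_moves(commands=[[24,0.008,0.08,0,0],[24,0.008,0.08,0,0],[24,0.008,0.08,0,0],[24,0.008,0.08,0,0],[24,0.008,0.08,0,0],[24,0.008,0.08,0,0],[24,0.008,0.08,0,0],[24,0,0,0,0]])

```text
clock: 11.18
position: [0.6349, 0.1599, 0.0411]
ee_rot: [0.152, 3.136, -0.005]
force: [0.1, -7.0, 7.9]
width: 0.284
gripper_force: 12.0
```

Emit:
apply_moves(commands=[[24,0.005,0.05,0,0],[24,0.005,0.05,0,0],[24,0.004,0.04,0,0],[24,0,0,0,0]])

```text
clock: 11.68
position: [0.6357, 0.1677, 0.0411]
ee_rot: [0.153, 3.136, -0.005]
force: [-0.5, -8.5, 7.8]
width: 0.276
gripper_force: 12.0
```

Emit:
apply_moves(commands=[[40,0,0,0,0],[40,0,0,0,0],[40,0,0,0,0],[40,0,0,0.4,0],[40,0,0,0.5,0],[40,0,0,0,0],[40,-0.08,-0.75,0,0],[40,-0.08,-0.8,0,0],[40,0,0,0,0],[40,0,0,0,0]])

```text
clock: 12.92
position: [0.6248, 0.0792, 0.0936]
ee_rot: [-0.149, -3.137, -0.001]
force: [-0.3, -0.7, 0.4]
width: 0.399
gripper_force: 0.0
```

Run:
```python
from h import *
s=observe();print(s["position"],s["force"])
im,d=grab("wrist","w2");a,_=grab("top")
cv2.imwrite("pics/w2.png",np.vstack([im[120:260],cv2.resize(a[155:215,230:390],None,fx=4,fy=4,interpolation=cv2.INTER_CUBIC)])[:,:,::-1])
```

```text
[0.62479798 0.07924291 0.09356522] [-0.2533074  -0.69960163  0.42769055]
```

View pics/w2.png

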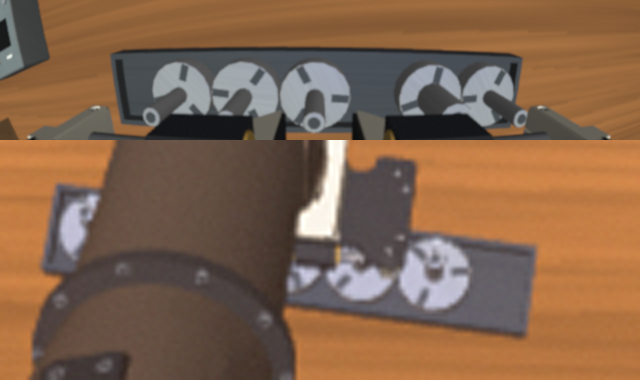

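The wrist view shows the mate and end head pushed to +y (discs at u≈432 and 490), a gap, and the middle head's stem at (315,120), upright. Next I'll grip it and slide the other three to -y.

Emit:
apply_moves(commands=[[40,0.015,-0.05,0,0],[40,0,0,-0.4,0],[40,0,0,-0.35,0],[40,0,0,-0.12,0],[40,0,0,0,0],[12,0,0,0,0],[12,0,0,0,0],[12,0,0,0,0],[12,0,0,0,0],[12,0,0,0,0],[12,0,0,0,0]])

```text
clock: 14.4
position: [0.6263, 0.0758, 0.0424]
ee_rot: [0.149, 3.137, 0.001]
force: [-0.3, 1.3, 6.0]
width: 0.151
gripper_force: 12.0
```

Emit:
apply_moves(commands=[[12,-0.008,-0.08,0,0],[12,-0.008,-0.08,0,0],[12,-0.008,-0.08,0,0],[12,-0.008,-0.08,0,0],[12,-0.008,-0.08,0,0],[12,-0.008,-0.08,0,0],[12,-0.008,-0.08,0,0],[12,0,0,0,0]])

```text
clock: 15.4
position: [0.6235, 0.0445, 0.0425]
ee_rot: [0.146, 3.137, 0.005]
force: [0.9, 7.5, 4.6]
width: 0.148
gripper_force: 12.0
```

Emit:
apply_moves(commands=[[35,0,0,0,0],[35,0,0,0,0],[35,0,0,0,0],[35,0,0,0.4,0],[55,0,0,0.6,0],[55,-0.2,-0.1,0.7,0],[55,-0.6,-0.36,0,0],[55,-0.6,-0.36,0,0],[55,-0.6,-0.36,0,0],[55,-0.6,-0.36,0,0],[55,-0.46,-0.32,0,0],[55,0,0,0,0]])

```text
clock: 16.9
position: [0.4367, -0.0713, 0.144]
ee_rot: [-0.154, -3.137, -0.0]
force: [0.7, 0.7, 0.5]
width: 0.549
gripper_force: 0.0
```

Run:
```python
from h import *
s=observe();print(s["position"],s["force"])
im,d=grab("wrist");a,_=grab("top");b,_=grab("scene")
q=lambda i,f:cv2.resize(i,None,fx=f,fy=f,interpolation=cv2.INTER_CUBIC)
cv2.imwrite("pics/w3.png",np.vstack([im[100:300],np.hstack([q(a[155:215,235:375],3)[:,:420],q(b[195:290,275:395],2)[:180,:220]])])[:,:,::-1])
```

```text
[ 0.43673165 -0.07128755  0.14395313] [0.72114714 0.71301745 0.47855499]
```

View pics/w3.png

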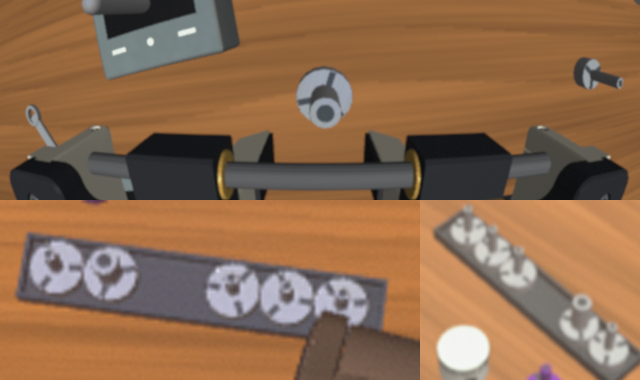

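The row is spread: the mate is at (110,273) and the middle head at (233,290) in the lower-left panel, with a head-wide gap between them. The loose head's stem is at (324,112), about 4 mm to +y of the fingers' centre. I'll correct for that and grip it.

Emit:
apply_moves(commands=[[55,0.05,0.065,0,0],[55,0,0,-0.5,0],[55,0,0,-0.5,0],[55,0,0,-0.5,0],[55,0,0,-0.38,0],[55,0,0,0,0],[24,0,0,0,0],[24,0,0,0,0],[24,0,0,0,0],[24,0,0,0,0],[24,0,0,0,0],[24,0,0,0,0]], newtons=25)

```text
clock: 18.55
position: [0.4427, -0.066, 0.0318]
ee_rot: [0.149, 3.137, 0.0]
force: [-0.5, -1.7, 6.5]
width: 0.276
gripper_force: 25.0
```

Run:
```python
from h import *
q=lambda x,y:(235+(x+.5)/3-.5,155+(y+.5)/3-.5)
for n,d,s in[("endL",(56,67),(55,59)),("mate",(110,73),(106,63)),("mid",(233,91),(234,84)),("c",(287,98),(289,90))]:print(n,ray("top",*q(*d),.03)[:2].round(4),ray("top",*q(*s),.08)[:2].round(4))
```

```text
endL [0.641  0.2198] [0.6365 0.2127]
mate [0.6365 0.1657] [0.634  0.1635]
mid [0.6219 0.0428] [0.6171 0.04  ]
c [ 0.6165 -0.0108] [ 0.6129 -0.0127]
```

Gripped at 25.4 mm opening, as expected for the 26 mm stem. The channel leaves only ±1.5 mm in x, so I'll lift, carry it over and hover just above the slot to check x with the wrist camera.

Emit:
apply_moves(commands=[[24,0,0,0.3,0],[24,0,0,0.5,0],[24,0,0,0.6,0],[24,0.1,0.1,0.6,0],[24,0.4,0.37,0,0],[24,0.5,0.45,0,0],[24,0.5,0.45,0,0],[24,0.5,0.45,0,0],[24,0.5,0.45,0,0],[24,0.4,0.35,0,0],[24,0.25,0.23,0,0],[24,0,0,0,0]])

```text
clock: 20.05
position: [0.6309, 0.107, 0.15]
ee_rot: [-0.145, -3.137, -0.0]
force: [-1.1, -0.4, -4.5]
width: 0.279
gripper_force: 25.0
```

Emit:
apply_moves(commands=[[24,0,0,0,0],[24,0,0,0,0]])

```text
clock: 20.3
position: [0.6303, 0.1042, 0.1511]
ee_rot: [-0.151, -3.137, 0.0]
force: [0.2, -0.8, -4.7]
width: 0.28
gripper_force: 25.0
```

Emit:
apply_moves(commands=[[24,0.03,0.03,-0.4,0],[24,0,0,-0.4,0],[24,0,0,-0.35,0],[24,0,0,-0.25,0],[24,0,0,-0.05,0],[24,0,0,0,0],[24,0,0,0,0],[24,0,0,0,0]])

```text
clock: 21.3
position: [0.6332, 0.1071, 0.0648]
ee_rot: [0.149, 3.137, 0.001]
force: [-0.1, -0.7, -4.1]
width: 0.276
gripper_force: 25.0
```

Run:
```python
from h import *
s=observe();print(s["position"],s["ee_rot"],s["force"])
im,d=grab("wrist");np.savez("/tmp/w4",im=im,d=d,p=s["position"],r=s["ee_rot"])
cv2.imwrite("pics/w4.png",cv2.resize(im[90:260,170:480],None,fx=2.5,fy=2.5,interpolation=cv2.INTER_CUBIC)[:,:,::-1])
```

```text
[0.63324082 0.10710293 0.06482044] [1.48788051e-01 3.13702696e+00 5.79676632e-04] [-0.14452076 -0.70466498 -4.07320612]
```

View pics/w4.png

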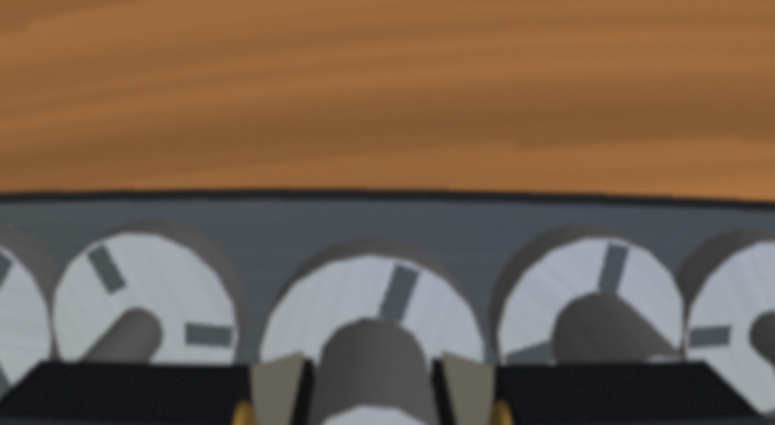

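In the wrist view the held head's disc rim is at (372,255), between the middle head's at (148,233) and the mate's at (605,238), with clear space on both sides. I'll fit the rims on their planes to get its x offset.

Run:
```python
from h import *
from scipy.optimize import least_squares
f=np.load("/tmp/w4.npz");pr=imaging.camera_params("wrist");K=np.array(pr["camera_matrix"]);T=np.array(pr["tool_from_camera"]);R=cv2.Rodrigues(f["r"])[0]
def wray(x,y,z):
    u=170+(x+.5)/2.5-.5;v=90+(y+.5)/2.5-.5
    a=(u-K[0,2])/K[0,0];b=(v-K[1,2])/K[1,1];th=np.hypot(a,b)
    c=np.array([np.sin(th)*a/th,-np.sin(th)*b/th,-np.cos(th)])
    D=R@T[:3,:3]@c;o=R@T[:3,3]+f["p"];return (o+D*(z-o[2])/D[2])[:2]
S={"mid":(.03,[(148,233),(95,252),(64,285),(55,325),(200,255),(228,290),(238,330)]),
"loose":(float(f["p"][2])-.0118,[(372,255),(300,285),(270,320),(262,345),(440,280),(470,315),(484,345)]),
"mate":(.03,[(605,238),(555,255),(515,290),(500,325),(650,262),(673,290),(684,320)])}
C={}
for n,(z,q) in S.items():
    w=np.array([wray(*p,z) for p in q])
    for rr in(None,.027):
        fn=(lambda a:np.hypot(*(w-a[:2]).T)-(a[2] if rr is None else rr))
        r=least_squares(fn,[w[:,0].mean(),w[:,1].mean(),.027]);print(n,rr,r.x.round(4),"rms mm",(1e3*np.sqrt(np.mean(r.fun**2))).round(2))
    C[n]=r.x[:2]
m,a,l=C["mid"],C["mate"],C["loose"];d=(a-m)/np.linalg.norm(a-m);n=np.array([d[1],-d[0]])
print("along from mid",(l-m)@d,"of",(a-m)@d,"across(+x)",(l-m)@n)
e=[wray(*p,.022) for p in((100,192),(300,190),(600,196))];print("front wall edge: across",[round(float((p-m)@n),4) for p in e])
for p in((100,205),(300,203),(600,208)):print(round(float((wray(*p,.022)-m)@n),4))
```

```text
mid None [0.625  0.0455 0.0264] rms mm 0.62
mid 0.027 [0.6258 0.0454 0.027 ] rms mm 0.71
loose None [0.6315 0.107  0.0265] rms mm 0.38
loose 0.027 [0.6321 0.107  0.027 ] rms mm 0.43
mate None [0.6385 0.1668 0.0265] rms mm 0.64
mate 0.027 [0.6392 0.1667 0.027 ] rms mm 0.69
along from mid 0.06187328275120273 of 0.12206907479131292 across(+x) -0.00047083160926600305
front wall edge: across [-0.0375, -0.038, -0.0383]
-0.0339
-0.0345
-0.035
```

The held head is within 0.5 mm of the row's line, and about 7 mm clear on each side. Lowering slowly.

Emit:
apply_moves(commands=[[24,0,0,-0.08,0],[24,0,0,-0.08,0],[24,0,0,-0.06,0],[24,0,0,-0.05,0],[24,0,0,-0.03,0],[24,0,0,0,0],[24,0,0,0,0]])

```text
clock: 22.22
position: [0.6329, 0.107, 0.0463]
ee_rot: [0.149, 3.138, 0.0]
force: [-0.5, -1.6, -4.3]
width: 0.276
gripper_force: 25.0
```

Emit:
apply_moves(commands=[[24,0,0,-0.025,0],[24,0,0,-0.025,0],[24,0,0,-0.02,0],[24,0,0,0,0],[24,0,0,0,0]])

```text
clock: 22.85
position: [0.6328, 0.107, 0.042]
ee_rot: [0.149, 3.138, 0.0]
force: [-1.0, -0.3, -3.4]
width: 0.279
gripper_force: 25.0
```

Emit:
apply_moves(commands=[[24,0,0,-0.015,0],[24,0,0,-0.015,0],[24,0,0,0,0],[24,0,0,0,0]])

```text
clock: 23.35
position: [0.6329, 0.107, 0.0419]
ee_rot: [0.149, 3.138, 0.001]
force: [-7.9, -1.6, 15.1]
width: 0.281
gripper_force: 25.0
```

It touches down at z 0.042, exactly where the floor should be. I'll ease the pressure and slide it to +y against the mate.

Emit:
apply_moves(commands=[[24,0,0,0.02,0],[24,0.003,0.03,0,0],[24,0.003,0.03,0,0],[24,0.003,0.03,0,0],[24,0.003,0.03,0,0],[24,0,0,0,0]])

```text
clock: 24.1
position: [0.6345, 0.1121, 0.042]
ee_rot: [0.151, 3.136, -0.003]
force: [-1.3, -4.9, 5.1]
width: 0.282
gripper_force: 25.0
```

Emit:
apply_moves(commands=[[24,0.003,0.03,0,0],[24,0.003,0.03,0,0],[24,0.003,0.03,0,0],[24,0,0,0,0]])

```text
clock: 24.6
position: [0.6351, 0.1153, 0.0421]
ee_rot: [0.154, 3.136, -0.007]
force: [-0.9, -10.7, 6.5]
width: 0.276
gripper_force: 25.0
```

Emit:
apply_moves(commands=[[36,0,0,0,0],[36,0,0,0,0],[36,0,0,0,0],[36,0,0,0.4,0],[36,0,0,0.5,0],[36,0,0,0.2,0],[40,-0.08,-0.7,0,0],[40,-0.1,-0.8,0,0],[40,-0.1,-0.8,0,0],[40,-0.09,-0.7,0,0],[40,0,0,0,0],[40,0,0,0,0]])

```text
clock: 26.1
position: [0.6119, -0.0591, 0.1069]
ee_rot: [-0.148, -3.138, -0.002]
force: [0.6, 1.4, 0.1]
width: 0.4
gripper_force: 0.0
```

Run:
```python
from h import *
s=observe();print(s["position"],s["ee_rot"])
im,d=grab("wrist");pr=imaging.camera_params("wrist");K=np.array(pr["camera_matrix"]);T=np.array(pr["tool_from_camera"]);R=cv2.Rodrigues(s["ee_rot"])[0]
v,u=np.mgrid[:400,:640];a=(u-K[0,2])/K[0,0];b=(v-K[1,2])/K[1,1];th=np.hypot(a,b)+1e-9
D=np.stack([np.tan(th)*a/th,-np.tan(th)*b/th,-np.ones_like(a)],-1)*d[...,None]
W=(D@T[:3,:3].T+T[:3,3])@R.T+s["position"]
ok=(d>0)&(th<1.2)&(abs(W[...,2]-.08)<.005)&(abs(W[...,0]-.62)<.04)
n,l,st,c=cv2.connectedComponentsWithStats(ok.astype(np.uint8))
for i in range(1,n):
    if st[i,4]>15:print(st[i,4],np.median(W[l==i],0).round(4),c[i].round())
```

```text
[ 0.6119216  -0.05913189  0.10685433] [-1.47910987e-01 -3.13765489e+00 -1.80467297e-03]
269 [0.6252 0.1124 0.0801] [541. 221.]
480 [0.6362 0.1646 0.0803] [581. 226.]
123 [0.6417 0.2186 0.0797] [613. 224.]
380 [ 0.6112 -0.0629  0.0807] [313. 230.]
257 [ 0.6157 -0.0104  0.0804] [394. 228.]
242 [0.6217 0.0431 0.0803] [467. 228.]
```

All six stems measure upright at z≈0.080, and endR is at (0.611,-0.063). I'll grip it and push the row together to +y.

Emit:
apply_moves(commands=[[40,0.01,-0.07,0,0],[40,0,0,-0.4,0],[40,0,0,-0.4,0],[40,0,0,-0.28,0],[40,0,0,0,0],[12,0,0,0,0],[12,0,0,0,0],[12,0,0,0,0],[12,0,0,0,0],[12,0,0,0,0],[12,0,0,0,0]], newtons=20)

```text
clock: 27.52
position: [0.6131, -0.0641, 0.0432]
ee_rot: [0.148, 3.137, 0.001]
force: [-0.3, 3.4, 5.9]
width: 0.152
gripper_force: 20.0
```

Emit:
apply_moves(commands=[[12,0.005,0.05,0,0],[12,0.005,0.05,0,0],[12,0.005,0.05,0,0],[12,0.005,0.05,0,0],[12,0,0,0,0]])

```text
clock: 28.15
position: [0.614, -0.0567, 0.0433]
ee_rot: [0.153, 3.136, -0.007]
force: [-1.0, -8.1, 6.0]
width: 0.147
gripper_force: 20.0
```

Emit:
apply_moves(commands=[[12,0.005,0.05,0,0],[12,0.005,0.05,0,0],[12,0.005,0.05,0,0],[12,0.005,0.05,0,0],[12,0,0,0,0]])

```text
clock: 28.78
position: [0.6151, -0.0455, 0.0433]
ee_rot: [0.154, 3.136, -0.008]
force: [-0.6, -10.7, 5.0]
width: 0.142
gripper_force: 20.0
```

Emit:
apply_moves(commands=[[12,0.004,0.04,0,0],[12,0.004,0.04,0,0],[12,0,0,0,0]])

```text
clock: 29.15
position: [0.6155, -0.0435, 0.0435]
ee_rot: [0.157, 3.136, -0.012]
force: [-2.1, -16.6, 7.6]
width: 0.146
gripper_force: 20.1
```

Emit:
apply_moves(commands=[[12,0.003,0.03,0,0],[12,0.003,0.03,0,0],[12,0,0,0,0]])

```text
clock: 29.52
position: [0.6158, -0.0408, 0.0436]
ee_rot: [0.159, 3.136, -0.014]
force: [-2.6, -18.4, 8.5]
width: 0.148
gripper_force: 20.1
```

Emit:
apply_moves(commands=[[12,0.003,0.03,0,0],[12,0.003,0.03,0,0],[12,0,0,0,0]])

```text
clock: 29.9
position: [0.6162, -0.0399, 0.0441]
ee_rot: [0.161, 3.135, -0.018]
force: [-3.5, -24.2, 11.2]
width: 0.152
gripper_force: 20.2
```

Emit:
apply_moves(commands=[[12,0.003,0.03,0,0],[12,0.003,0.03,0,0],[12,0,0,0,0]])

```text
clock: 30.28
position: [0.6169, -0.0387, 0.0447]
ee_rot: [0.164, 3.133, -0.021]
force: [-4.0, -30.4, 15.1]
width: 0.157
gripper_force: 20.4
```

Force is climbing with almost no motion, so the row is packed against the end. I'll unload, release and lift.

Emit:
apply_moves(commands=[[12,-0.003,-0.03,0,0],[12,-0.003,-0.03,0,0],[12,0,0,0,0]])

```text
clock: 30.65
position: [0.6165, -0.0397, 0.0442]
ee_rot: [0.162, 3.134, -0.017]
force: [-2.6, -23.8, 11.7]
width: 0.151
gripper_force: 20.2
```

Emit:
apply_moves(commands=[[12,-0.003,-0.03,0,0],[12,-0.003,-0.03,0,0],[12,0,0,0,0]])

```text
clock: 31.02
position: [0.6162, -0.0404, 0.0438]
ee_rot: [0.158, 3.135, -0.012]
force: [-2.0, -17.7, 9.9]
width: 0.149
gripper_force: 20.0
```

Emit:
apply_moves(commands=[[12,-0.003,-0.04,0,0],[12,-0.003,-0.04,0,0],[12,-0.002,-0.03,0,0],[12,0,0,0,0]])

```text
clock: 31.52
position: [0.6161, -0.0415, 0.0434]
ee_rot: [0.152, 3.136, -0.004]
force: [0.7, -5.0, 5.9]
width: 0.146
gripper_force: 20.0
```

Emit:
apply_moves(commands=[[30,0,0,0,0],[30,0,0,0,0],[30,0,0,0,0],[30,0,0,0.4,0],[30,0,0,0.5,0],[30,0,0,0.6,0],[30,-0.6,-0.2,0.3,0],[30,-0.8,-0.2,0,0],[30,-0.8,-0.2,0,0],[30,-0.8,-0.2,0,0],[30,0,0,0,0]])

```text
clock: 32.9
position: [0.4314, -0.0873, 0.1504]
ee_rot: [-0.152, -3.135, -0.002]
force: [0.2, -0.2, -0.2]
width: 0.301
gripper_force: 0.0
```

Run:
```python
from h import *
s=observe();print(s["position"],s["clock"],s["force"])
a,d=grab("top");im,dw=grab("wrist");b,_=grab("scene")
q=lambda i,f:cv2.resize(i,None,fx=f,fy=f,interpolation=cv2.INTER_CUBIC)
L=q(a[155:225,235:375],5);Rr=q(b[195:290,270:395],4)
Z=np.zeros((600,780,3),np.uint8);Z[:350,:700]=L;Z[350:600,:400]=q(b[195:290,275:395],3.2)[:250,:384].repeat(1,0) if 0 else cv2.resize(b[195:290,270:395],(400,250));Z[350:600,400:780]=cv2.resize(b[130:200,235:345],(380,250))
cv2.imwrite("pics/end.png",Z[:,:,::-1])
pr=imaging.camera_params("wrist");K=np.array(pr["camera_matrix"]);T=np.array(pr["tool_from_camera"]);R=cv2.Rodrigues(s["ee_rot"])[0]
```

```text
[ 0.4313982  -0.08730387  0.15035146] 32.9 [ 0.20636937 -0.21355888 -0.2272093 ]
```

View pics/end.png

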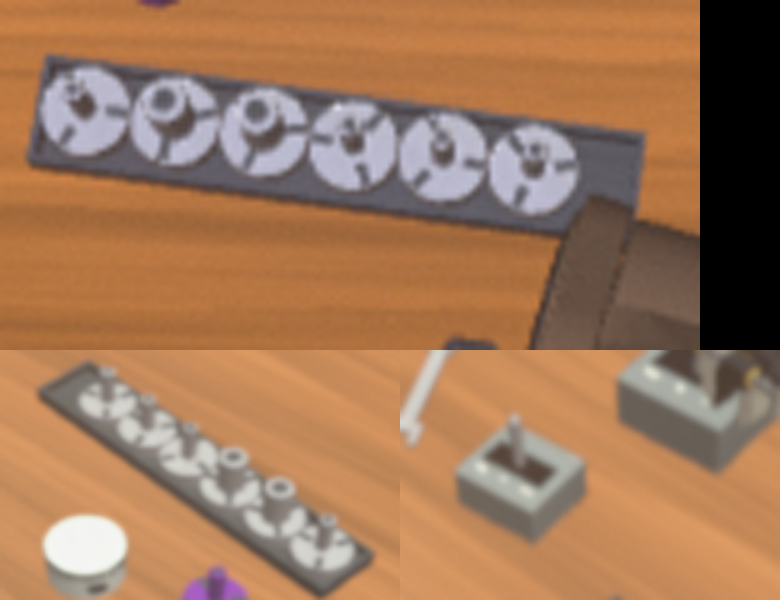

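The final picture shows all six heads upright with touching rims (u≈84 to 533, about 90 px apart). The two thick stems are side by side at (165,100) and (257,112), and the toggle is upright at (515,430). The gripper is clear of everything, so I'll hand in.

```bash
python3 -c "
from cell import arm;print(arm.sign_off())"
```

```text
the job is handed in; nothing more can be done
None
```

I set the toggle upright first, then set the loose thick-stemmed head down beside its mate and pushed the row together; all six heads stood upright with no visible gaps in the last pictures, and I handed the job in at about 33 s (no verdict was returned).

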